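# Lock the hold-down beam with its linchpin

## Task

Take the red-handled linchpin from its wooden rack and push it through the cross-hole of the steel stud on the hold-down fixture until its collar is fully home; feel gently for the hole, since the stud's height is not known exactly, and do not force anything. Then swing the yellow sprung ring over the top of the stud and press its tab down past the pin's end until it snaps locked, let go, and leave the other things on the bench as they are.

Things in the scene. Friction and masses are not known exactly. Their poses are not given: they have to be found in the camera images.
- pin: the linchpin, about 0.2 kg. Origin: on its axis, at the ring's pivot; x runs along the pin to the tip, z up. Along x, in mm: red handle -60 to -10 (14 wide in y, 24 high), dark pivot block -10 to 12 (26 wide, 22 high), steel collar 12 to 20, brass square shank 12 x 12 from 20 to 62, round nose of radius 6 ending at 68. It starts level in the rack, axis 65 mm above the table
- pin_grip (a point): middle of the red handle on the pin's axis, 38 mm behind the pin's origin: grasp here from above, fingers closing across the pin (14 mm wide). The ring leans forward, clear of the gripper
- pin_tip (a point): the end of the pin's round nose, 68 mm ahead of the pin's origin; fully home it stands 34 mm beyond the stud's axis (20 mm out of its far face)
- pin_collar (a point): centre of the collar's front face (22 x 22 mm), the shoulder that seats on the stud's near face, 20 mm ahead of the pin's origin. Let go when home, the pin stays in the hole, perhaps drooping a few degrees
- ring (a joint): angle of the sprung ring about its pivot (the pin's y axis), rad: 0 = locked, on its stop, ring end 13 mm below the pin's axis; 0.20 = level with it. Starts open, at 0.85 to 1.1, leaning up and forward; friction holds it. Pressed down on its tab it meets the nose at about 0.30, must stretch 3 mm over it (push of about 4 to 10 N) and snaps under it past 0.2
- ring_bow: the yellow ring, a U-shaped bow of 6 mm wire, legs 46 mm apart (centres). Origin: middle of its far end, 68 mm from the pivot (the pin's origin); x points away from the pivot, y as the pin's y. Smooth, slippery wire. It passes round the stud's head
- ring_tab (a point): middle of the top of the ring's flat yellow thumb tab (22 x 22 mm, 4 mm thick, sticking out 24 mm beyond the ring's far end), 82 mm from the pivot: press here with closed fingers from above, first forward from behind the tab, then down; pressed nearer to the pivot the fingers land on the pin's nose or the stud
- fixture: hold-down fixture, fixed: plywood base 160 x 180 x 18 mm, pine workpiece 70 x 170 mm on it, dark beam on top. Origin: on the table under the stud's axis; x is the way the pin must be pushed in, z up. The stud's steel head has faces at x = -14 and +14 mm, is 30 mm wide in y, and has a square 14 x 14 mm hole along x at y = 0, its mouth chamfered 1.5 mm on the -x side
- beam_top (a point): on the stud's axis, at the height of the beam's top, 70 mm above the table (beam 40 mm wide in x, 160 long in y). The stud's hole is somewhere above: its centre 26 to 42 mm above this point, different each time and not reported; look or feel for it. The head reaches 17 mm (with its cap 20 mm) above the hole's centre
- rack: the wooden rack that holds the pin, fixed. Origin: on the table under its middle; base 100 x 60 mm, two notched uprights up to 69 mm high. The pin lies along its x, its origin 14 mm behind the rack's
- screwdriver: bystander: yellow screwdriver, lying
- offcut: bystander: pine offcut 110 x 45 x 28 mm
- glue: bystander: white glue bottle, 150 mm high, standing
- tape: bystander: yellow tape measure, 60 mm high
- bolt: bystander: hex bolt 57 mm long, lying
There are look-alikes about, which are no part of the job. There is more than one size of the fixture; the job needs the larger.

How it is judged:
On the way, in this order (a step that is already met when the one before it is completed fails the run):
1. the pin is through the stud's hole, collar home, with the ring still open (x of pin_tip in the frame of fixture between 0.0305 and 0.04 m and y of pin in the frame of fixture between -0.006 and 0.006 m and y of pin_tip in the frame of fixture between -0.006 and 0.006 m and z of pin_tip in the frame of fixture between 0.088 and 0.1175 m and angle between the x axis of pin and the x axis of fixture, either way round below 0.15 rad and value of joint ring above 0.4 rad), for 0.2 s.
2. the ring has been swung over the stud and snapped past the pin's end (x of pin_tip in the frame of fixture between 0.0305 and 0.04 m and y of pin in the frame of fixture between -0.006 and 0.006 m and y of pin_tip in the frame of fixture between -0.006 and 0.006 m and z of pin_tip in the frame of fixture between 0.088 and 0.1175 m and angle between the x axis of pin and the x axis of fixture, either way round below 0.15 rad and value of joint ring below 0.13 rad), for 0.2 s.
At the end, for the whole second after the job is handed in: Pin through the stud's hole along the fixture's x (within 0.15 rad, 6 mm sideways), tip 30.5 to 40 mm beyond the stud's axis and 88 to 117.5 mm above the table, ring snapped below the nose (angle under 0.13 rad), pin at rest (under 0.02 m/s) (all of step 2 and linear speed of pin below 0.02 m/s); the robot touches nothing.
It fails at once if the pin or its ring is forced against the stud or fixture with more than 40 N (contact force between pin and fixture above 40 N).
It fails at once if the ring is pressed with more than 35 N (contact force between the fingers and ring_bow above 35 N).
It fails at once if a bystander is moved by more than 25 mm (distance of any of screwdriver, offcut, glue, tape, bolt from where it was at the start of the episode above 0.025 m).
It also fails if it takes over 72 s, if anything falls off the work surface, if the arm or the gripper's body presses on something with over 40 N, if the wrist force passes 120 N, or if a joint passes its speed limit or range.

## Robot

A 6-joint arm with a two-finger parallel gripper is mounted at the origin on the work surface. World frame = base frame: x ahead of the robot, y to its left, z up, the work surface at z = 0. Lengths are in m, angles in rad, forces in N, time in s.
With the tool pointing down it reaches from about 0.3 to 0.775 m from the base axis. Payload 14.6 kg.
Tool frame: the origin (TCP) lies midway between the tips of the shut fingers; the grasp point (between the pads) lies 19 mm behind it (ctrl.grip_depth is the distance from the TCP to the grasp point, in m); z points along the fingers, x is the direction in which the jaws open and shut, and the axes are right-handed (so a half turn about z gives the same grasp; the last joint's range is limited). The gripper opens to 94 mm and grips with 3 to 60 N. Pads are 16 mm wide; open, the fingers measure 119 mm over their backs; the gripper's body (75 mm by 177 mm) begins 78 mm behind the grasp point.
Start: joints at [-1.266, 0.3, 1.521, -0, 1.321, -0.067], TCP at [0.2, -0.512, 0.205] pointing down, gripper open.
Joint ranges: [-3.03, 3.03], [-0.79, 2.21], [0.23, 2.52], [-1.04, 4.18], [0, 3.07], [-2.55, 2.55]. Speed limits (rad/s): [2.22, 2.22, 2.57, 3.14, 3.14, 3.14].

## Interface

Orientations are given as [roll, pitch, yaw] about the fixed x, y, z axes, in that order (R = Rz(yaw) Ry(pitch) Rx(roll)).
In Python, from station import ctrl gives the robot as it stands.
- The arm moves only by the tool play_rows, never from a script. Its argument "steps" is a list that holds one entry, the list of rows, each a list of 7 numbers: the shift along the tool's x, y, z in cm, then the turn, a rotation vector about the tool's x, y, z in rad, then the opening, from 0 (shut) to 1 (fully open). In form: [[[x, y, z, ax, ay, az, hand], ...]]. A call has 1 to 20 rows; each row is the pose to reach, as a shift and turn from the pose measured when the call began, along the tool's axes at that moment; what a row does not reach only later rows make up. A row lasts 1/12 s, in which the tool goes at most 41.7 mm and 7.16 degrees, less where a joint would pass 70% of its speed; a pose out of reach is approached as far as the arm can. A call with a gripper value outside its range is refused whole. The fingers move at their own pace and stop on an object; "force" is the grip in N (left out, the last holds). Time passes only in rows, so rows that repeat a pose let the fingers close. It gives the time, the measured TCP pose, the force and the opening at its end, in the units of the state.
- ctrl.get_obs(): the state, without advancing time (a new reading comes with each control period).
- ctrl.camera(name): name is "scene" or "side" or "wrist"; returns a dict with "frame" (420x560x3 uint8, blue, green, red), "fovy" (degrees; the focal length in pixels is half the picture's height over the tangent of half this angle, whatever the lens; pixels are square), "cx", "cy" (the principal point, pixels), "world_to_cam" (4x4, takes a point from world to camera coordinates). Camera axes: x right, y up, looking along -z (the intrinsics and any distortion apply to the point x, -y, -z); pixel columns grow to the right and rows downward; lengths in m; the calibration is good to about 2 mm. A picture is of the moment at which its call begins. There is no depth.
- ctrl.hand_in(): hands the job in, once; it reports no verdict.
The state is a dict: "time_s": time; "qpos": joint angles; "joint_vel": joint speeds; "tau": joint torques, N m; "ee_pos": TCP position; "eef_rot": TCP orientation; "force": force on the tool from outside, world axes, zero at the start; "moment": the same for the moment, N m; "grip_width": finger opening in m.
Only numpy, scipy, OpenCV 4.12 (cv2) and the standard library are available. Lean on these libraries where they do the work, as an engineer would, in place of code of your own. Each camera call takes 0.05 s, during which the arm holds its last target. There are 200 camera calls.

## Working session

There is one attempt and no reset: what is moved stays moved. The work goes in short steps, Python scripts to look and compute and a tool call to move; the robot and the scene stay as the last step left them, time stands still between calls to the robot, and variables do not carry over. Pictures are saved under pics/ and viewed, about 8 in all and at most 12, crops included, and the job is handed in when it is done.

Besides the shell and the picture viewer there is one more tool, called by a JSON object that holds its "method" and its "body". play_rows: Moves the arm, as the interface text tells. Its arguments: {"type":"object","properties":{"steps":{"type":"array"},"force":{"type":"number"}},"required":["steps"]}

```bash
mkdir -p pics; ls; cat > h.py <<'E'
import numpy as np, cv2
from station import ctrl
def cam(n,save=None):
    c=ctrl.camera(n)
    if save: cv2.imwrite('pics/'+save,c['frame'])
    return c
def K(c):
    h=c['frame'].shape[0]; f=h/2/np.tan(np.radians(c['fovy'])/2); return f
def ray(c,u,v):
    f=K(c); d=np.array([(u-c['cx'])/f,-(v-c['cy'])/f,-1.])
    T=np.linalg.inv(c['world_to_cam']); return T[:3,3],T[:3,:3]@d
def onz(c,u,v,z):
    o,d=ray(c,u,v); return o+d*(z-o[2])/d[2]
def proj(c,p):
    q=c['world_to_cam']@np.append(p,1); f=K(c); return c['cx']+f*q[0]/-q[2], c['cy']-f*q[1]/-q[2]
def tri(rays):
    A=0;b=0
    for o,d in rays:
        d=d/np.linalg.norm(d);P=np.eye(3)-np.outer(d,d);A=A+P;b=b+P@o
    return np.linalg.solve(A,b)
E
python3 - <<'E'
from h import *
import pickle
fs=[]
for n in ['scene','side','wrist']:
    c=cam(n,n+'0.png'); pickle.dump(c,open(n+'0.pkl','wb'))
    print(n,{k:v for k,v in c.items() if k not in('frame','world_to_cam')},np.linalg.inv(c['world_to_cam'])[:3].round(3).tolist())
o=ctrl.get_obs();print(o)
E
```

```text
pics
scene {'fovy': 52.13457808620918, 'cx': 274.42737615076675, 'cy': 211.17764957978144} [[-0.42, -0.542, 0.728, 1.242], [0.907, -0.266, 0.326, 0.325], [0.017, 0.797, 0.604, 0.643]]
side {'fovy': 43.221850156040325, 'cx': 273.32420547515875, 'cy': 208.35094351658722} [[-0.927, 0.26, -0.269, 0.156], [-0.374, -0.654, 0.657, 0.905], [-0.006, 0.71, 0.704, 1.052]]
wrist {'fovy': 60.791287260178514, 'cx': 275.79853313369625, 'cy': 209.40269236172685} [[0.363, 0.903, 0.228, 0.266], [-0.932, 0.352, 0.089, -0.487], [-0.0, -0.244, 0.97, 0.384]]
{'time_s': 0.15, 'qpos': array([-1.26558642e+00,  3.00343057e-01,  1.52141919e+00,  2.91595152e-07,
        1.32070013e+00, -6.66034695e-02]), 'joint_vel': array([ 0.0014252 , -0.00188811, -0.00124949, -0.00080907,  0.00159627,
       -0.00033529]), 'tau': array([ 1.53322744e-03, -5.31959188e+01, -3.52818561e+01,  7.08835968e-02,
        2.36632826e-02, -6.91195555e-05]), 'ee_pos': array([ 0.19975545, -0.51223573,  0.20502505]), 'eef_rot': array([-3.14153449e+00,  8.67778296e-04, -1.19898300e+00]), 'force': array([ 0.0462023 , -0.04728405, -0.1371911 ]), 'moment': array([-0.00062859,  0.0095114 , -0.00855371]), 'grip_width': 0.09368556708868003}
```

View pics/scene0.png

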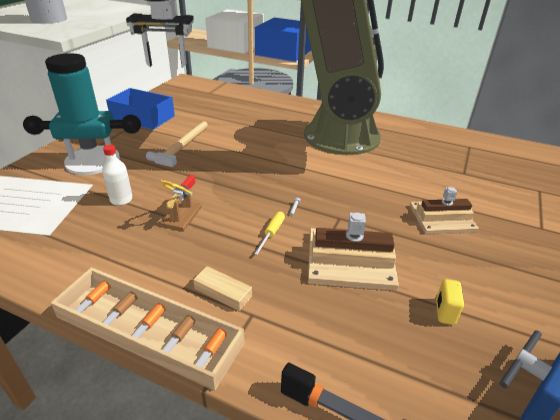

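View pics/side0.png

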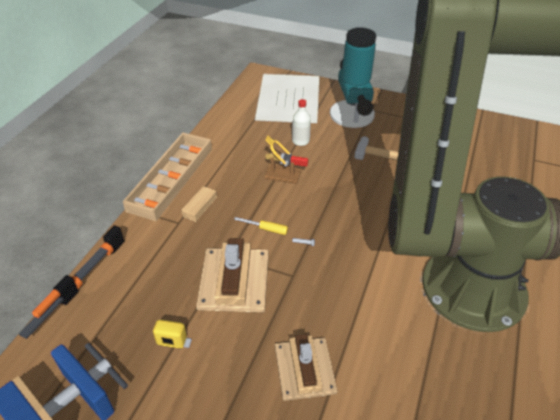

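The scene view shows the pin in its rack, with the red handle at (188,183) and the ring at (178,190), and the larger fixture's stud at (356,225). The side view has the handle at (300,161) and the stud at (233,255).

Things that could be mistaken for them (scene pixels):
- **Pin:** the orange chisel handles in the tray at (95,295) to (210,345), the red glue cap at (110,150), and the yellow screwdriver at (273,225).
- **Fixture:** the small fixture at (447,210).

By the description I choose the pin in the rack and the fixture at (355,250), and will check both in a crop.

```bash
python3 - <<'E'
from h import *
import pickle
S=pickle.load(open('scene0.pkl','rb'));D=pickle.load(open('side0.pkl','rb'))
def crop(c,x,y,w,h): return cv2.resize(c['frame'][y:y+h,x:x+w],(400,300),interpolation=cv2.INTER_CUBIC)
cv2.imwrite('pics/crop1.png',np.vstack([np.hstack([crop(S,140,165,80,60),crop(D,245,130,80,60)]),np.hstack([crop(S,295,205,120,90),crop(D,180,230,120,90)])]))
for n,c,(x,y,w,h) in(('scene',S,(150,165,70,60)),('side',D,(250,125,75,60))):
    f=c['frame'][y:y+h,x:x+w].astype(int);b,g,r=f[...,0],f[...,1],f[...,2]
    m=((r>110)&(g<60)&(b<60)).astype(np.uint8)
    k,l,s,ce=cv2.connectedComponentsWithStats(m);i=1+s[1:,4].argmax();p=ce[i]+[x,y];print(n,p,s[i],onz(c,*p,0.065))
    ys,xs=np.where(l==i);print(np.linalg.eigh(np.cov(np.c_[xs,ys].T)))
E
```

```text
scene [190.59375 183.09375] [37 13  7 10 32] [ 0.53203438 -0.2182316   0.065     ]
EighResult(eigenvalues=array([1.00101556, 7.91632315]), eigenvectors=array([[-0.81869577, -0.57422752],
       [-0.57422752,  0.81869577]]))
side [299.67647059 162.79411765] [44 35 13  6 34] [ 0.53254339 -0.21777732  0.065     ]
EighResult(eigenvalues=array([ 0.92274673, 12.56210176]), eigenvectors=array([[ 0.18473526, -0.98278832],
       [-0.98278832, -0.18473526]]))
```

View pics/crop1.png

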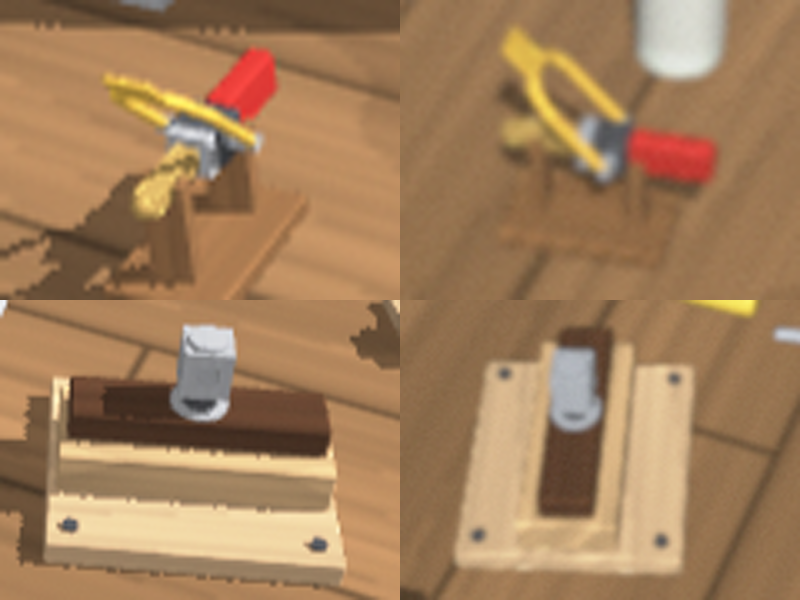

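The crop confirms the pin: red handle with brass shank pointing away from it and the yellow ring open. The lower row shows the larger fixture with its dark beam and steel stud, and the base screws are clear in the side view.

```bash
python3 - <<'E'
from h import *
import pickle
S=pickle.load(open('scene0.pkl','rb'));D=pickle.load(open('side0.pkl','rb'))
s=10/3
pts=[(180+a/s,230+b/s) for a,b in((104,73),(274,78),(261,241),(78,235))]
P=np.array([onz(D,*p,.018) for p in pts]);print('screws',P.round(4).tolist(),'centre',P.mean(0))
for i in range(4): d=P[(i+1)%4]-P[i];print(np.linalg.norm(d),np.degrees(np.arctan2(d[1],d[0])))
print('scene screws',onz(S,295+68/s,205+225/s,.018),onz(S,295+318/s,205+245/s,.018))
# stud top
a=ray(S,295+208/s,205+37/s);b=ray(D,180+173/s,230+52/s);print('studtop',tri([a,b]))
for nm,c,hnd,tip,col in(('scene',S,(190.6,183.1),(170,206),0),('side',D,(299.7,162.8),(266,157),0)):
    h=onz(c,*hnd,.068);t=onz(c,*tip,.065);d=t-h;print(nm,h,t,np.linalg.norm(d),np.degrees(np.arctan2(d[1],d[0])))
E
```

```text
screws [[0.64, 0.1457, 0.018], [0.5167, 0.1021, 0.018], [0.4669, 0.2441, 0.018], [0.5892, 0.2874, 0.018]] centre [0.55318325 0.19484091 0.018     ]
0.13081471097175348 -160.50552428547925
0.15050972624048595 109.32643651811497
0.12977833983739506 19.482111267932662
0.15048224885407155 -70.2789961931256
scene screws [0.63894735 0.14860934 0.018     ] [0.58884752 0.29072965 0.018     ]
studtop [0.55423031 0.19454469 0.12443812]
scene [ 0.53573326 -0.21538798  0.068     ] [ 0.63097954 -0.20725146  0.065     ] 0.09564024585702652 4.882702481962496
side [ 0.53132672 -0.21436409  0.068     ] [ 0.63331337 -0.20631216  0.065     ] 0.10234798341368899 4.514187686704806
```

```bash
cat >> h.py <<'E'
from scipy.spatial.transform import Rotation as R
def row(p,rpy,base=None):
    o=base or ctrl.get_obs(); R0=R.from_euler('xyz',o['eef_rot']); 
    t=R0.inv().apply(np.array(p)-o['ee_pos'])*100; r=(R0.inv()*R.from_euler('xyz',rpy)).as_rotvec()
    print('row',t.round(2).tolist(),r.round(4).tolist(),'|',round(np.linalg.norm(t)/4.17,1),round(np.degrees(np.linalg.norm(r))/7.16,1)); return t,r
E
python3 - <<'E'
from h import *
import pickle
S=pickle.load(open('scene0.pkl','rb'));D=pickle.load(open('side0.pkl','rb'))
print('glue base',onz(S,117,200,.005),'top',tri([ray(S,110,150),ray(D,302,103)]), 'side base',onz(D,301,142,0.005))
row([.52,-.22,.24],[np.pi,0,-1.489])
E
```

```text
glue base [ 0.60528238 -0.39685367  0.005     ] top [ 0.5920184  -0.39461797  0.14339686] side base [ 0.58689676 -0.38519558  0.005     ]
row [-15.6, -40.45, -3.48] [0.0001, 0.0009, 0.29] | 10.4 2.3
```

{"method": "play_rows", "body": {"steps": [[[-3.9,-10,-2,0,0,0.1,1],[-7.8,-20,-3.5,0,0,0.2,1],[-11.7,-30,-3.5,0,0,0.29,1],[-15.6,-40.4,-3.5,0,0,0.29,1],[-15.6,-40.4,-3.5,0,0,0.29,1],[-15.6,-40.4,-3.5,0,0,0.29,1],[-15.6,-40.4,-3.5,0,0,0.29,1],[-15.6,-40.4,-3.5,0,0,0.29,1],[-15.6,-40.4,-3.5,0,0,0.29,1],[-15.6,-40.4,-3.5,0,0,0.29,1],[-15.6,-40.4,-3.5,0,0,0.29,1],[-15.6,-40.4,-3.5,0,0,0.29,1]]]}}

```text
time_s: 1.15
ee_pos: [0.5216, -0.2173, 0.2398]
eef_rot: [3.141, 0.001, -1.485]
force: [-0.2, -0.8, -0.3]
grip_width: 0.0939
```

```bash
python3 - <<'E'
from h import *
import pickle
c=cam('wrist','w1.png');pickle.dump(c,open('w1.pkl','wb'));o=ctrl.get_obs();print(o['ee_pos'],o['eef_rot'],o['time_s'])
f=c['frame'].astype(int);b,g,r=f[...,0],f[...,1],f[...,2]
m=((r>90)&(g<60)&(b<60)).astype(np.uint8)
k,l,s,ce=cv2.connectedComponentsWithStats(m);i=1+s[1:,4].argmax();print(ce[i],s[i])
ys,xs=np.where(l==i);print(cv2.minAreaRect(np.c_[xs,ys].astype(np.float32)))
E
```

```text
[ 0.52029389 -0.21882475  0.23970054] [ 3.14077780e+00  1.21941293e-03 -1.48615650e+00] 1.2
[521.84124514 138.73307393] [ 499  122   46   36 1285]
((521.5, 139.5), (35.0, 45.0), 90.0)
```

View pics/w1.png

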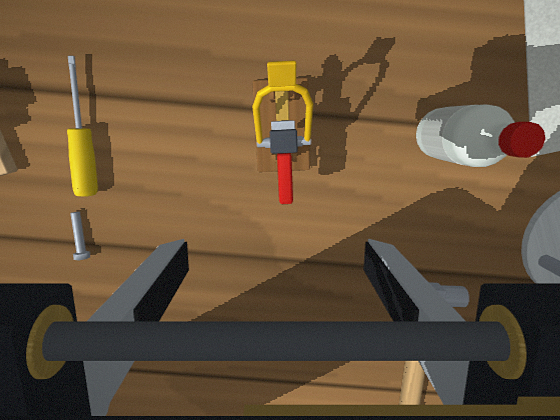

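The wrist view shows the pin well: the handle runs from (284.5,154) to (286.5,203), the block is at (284,141), the ring tab at (282,73), and the red glue cap at (521,139) is well to the right. Next I compute the grip pose.

```bash
python3 - <<'E'
from h import *
import pickle
c=pickle.load(open('w1.pkl','rb'))
f=c['frame'][:,230:340].astype(int);b,g,r=f[...,0],f[...,1],f[...,2]
m=((r>90)&(g<60)&(b<60)).astype(np.uint8)
k,l,s,ce=cv2.connectedComponentsWithStats(m);i=1+s[1:,4].argmax();print(s[i])
ys,xs=np.where(l==i);xs=xs+230
y0,y1=ys.min(),ys.max()
e=[]
for a in range(y0+2,y1-1): q=xs[ys==a]; e.append((q.mean()+.0,a))
e=np.array(e);k=np.polyfit(e[:,1],e[:,0],1)
A=onz(c,np.polyval(k,y0),y0,.077);B=onz(c,np.polyval(k,y1),y1,.077)
d=A-B;print('front',A,'rear',B,np.linalg.norm(d),np.degrees(np.arctan2(d[1],d[0])))
u=d/np.linalg.norm(d); G=B+u*.022;a=np.arctan2(d[1],d[0])
G2=(A+B)/2-u*.003
print('grip',G,G2)
T=onz(c,282,73,.065+.07);print('tab',T)
# TCP is 19mm beyond grasp point; grasp 4 mm above axis
row([G[0],G[1],.065+.003-.019],[np.pi,0,a-np.pi/2])
row([G[0],G[1],.15],[np.pi,0,a-np.pi/2])
print(ctrl.grip_depth)
E
```

```text
[ 46 153  17  51 704]
front [ 0.56235232 -0.2215027   0.077     ] rear [ 0.51405376 -0.22795939  0.077     ] 0.04872821985493946 7.614314032023882
grip [ 0.53585978 -0.2250443   0.077     ] [ 0.53522949 -0.22512855  0.077     ]
tab [ 0.62640725 -0.21297474  0.135     ]
row [0.77, -1.51, 19.07] [0.0008, 0.0012, -0.0483] | 4.6 0.4
row [0.76, -1.51, 8.97] [0.0008, 0.0012, -0.0483] | 2.2 0.4
0.0188
```

{"method": "play_rows", "body": {"steps": [[[0.6,-1.2,4,0,0,-0.02,1],[0.6,-1.2,8,0,0,-0.02,1],[0.6,-1.2,8,0,0,-0.02,1],[0.6,-1.2,8,0,0,-0.02,1],[0.6,-1.2,8,0,0,-0.02,1]]]}}

```text
time_s: 1.62
ee_pos: [0.5328, -0.2247, 0.162]
eef_rot: [-3.141, 0.0, -1.467]
force: [0.2, -0.3, 0.5]
grip_width: 0.0943
```

```bash
cat >> h.py <<'E'
def handle(c,ztop,x0=200,x1=360):
    f=c['frame'][:,x0:x1].astype(int);b,g,r=f[...,0],f[...,1],f[...,2]
    m=((r>90)&(g<60)&(b<60)).astype(np.uint8)
    k,l,s,ce=cv2.connectedComponentsWithStats(m);i=1+s[1:,4].argmax();print(s[i])
    ys,xs=np.where(l==i);xs=xs+x0;y0,y1=ys.min(),ys.max()
    e=np.array([(xs[ys==a].mean(),a) for a in range(y0+3,y1-2)]);k=np.polyfit(e[:,1],e[:,0],1)
    A=onz(c,np.polyval(k,y0),y0-.5,ztop);B=onz(c,np.polyval(k,y1),y1+.5,ztop);d=A-B
    print('front',A,'rear',B,np.linalg.norm(d),np.degrees(np.arctan2(d[1],d[0])))
    return A,B,np.arctan2(d[1],d[0])
E
python3 - <<'E'
from h import *
c=cam('wrist','w2.png');o=ctrl.get_obs();print(o['ee_pos'],o['eef_rot'],o['time_s'])
A,B,a=handle(c,.077)
u=(A-B)/np.linalg.norm(A-B);G=A-u*.028;print(G)
row([G[0],G[1],.065+.003-.019],[np.pi,0,a-np.pi/2])
E
```

```text
[ 0.53313073 -0.22465152  0.16249894] [-3.13950952e+00 -6.73879443e-04 -1.46702421e+00] 1.6667
[  66  177   20   63 1113]
front [ 0.56266873 -0.22131514  0.077     ] rear [ 0.51368762 -0.2279964   0.077     ] 0.04943468651511667 7.767493937014961
[ 0.53492564 -0.22509943  0.077     ]
row [0.06, -0.15, 11.35] [-0.0021, -0.0007, -0.0318] | 2.7 0.3
```

{"method": "play_rows", "body": {"steps": [[[0.1,-0.15,3,0,0,-0.032,1],[0.1,-0.15,6.5,0,0,-0.032,1],[0.1,-0.15,9.5,0,0,-0.032,0.6],[0.1,-0.15,11.3,0,0,-0.032,0.5],[0.1,-0.15,11.3,0,0,-0.032,0.4],[0.1,-0.15,11.3,0,0,-0.032,0.35],[0.1,-0.15,11.3,0,0,-0.032,0.3],[0.1,-0.15,11.3,0,0,-0.032,0.2],[0.1,-0.15,11.3,0,0,-0.032,0.1],[0.1,-0.15,11.3,0,0,-0.032,0],[0.1,-0.15,11.3,0,0,-0.032,0],[0.1,-0.15,11.3,0,0,-0.032,0],[0.1,-0.15,11.3,0,0,-0.032,0]]], "force": 30}}

```text
time_s: 2.75
ee_pos: [0.535, -0.2255, 0.0496]
eef_rot: [-3.139, -0.001, -1.435]
force: [-0.8, -0.5, 0.2]
grip_width: 0.024
```

{"method": "play_rows", "body": {"steps": [[[0,0,0,0,0,0,0],[0,0,0,0,0,0,0],[0,0,0,0,0,0,0],[0,0,0,0,0,0,0],[0,0,0,0,0,0,0]]]}}

```text
time_s: 3.17
ee_pos: [0.535, -0.2255, 0.0496]
eef_rot: [-3.14, -0.001, -1.435]
force: [-0.1, 0.9, 1.0]
grip_width: 0.0137
```

{"method": "play_rows", "body": {"steps": [[[0,0,-1,0,0,0,0],[0,0,-3,0,0,0,0],[0,0,-6,0,0,0,0],[0,0,-10,0,0,0,0],[0,0,-14,0,0,0,0],[0,0,-18,0,0,0,0],[0,0,-18,0,0,0,0],[0,0,-18,0,0,0,0],[0,0,-18,0,0,0,0]]]}}

```text
time_s: 3.92
ee_pos: [0.5341, -0.2252, 0.2286]
eef_rot: [-3.141, 0.0, -1.435]
force: [-0.6, -0.2, -3.5]
grip_width: 0.0135
```

```bash
python3 - <<'E'
from h import *
# go to a viewing pose: camera looking at the stud from above on the robot side
o=ctrl.get_obs();print(o['ee_pos'],o['eef_rot'],o['grip_width'],o['force'],o['qpos'])
th=np.radians(19.5);u=np.array([np.cos(th),np.sin(th),0]);F=np.array([.5535,.1945,0])
p=F-u*.16;p[2]=.23
row(p,[np.pi,0,th-np.pi/2])
E
```

```text
[ 0.53409464 -0.22519571  0.22864952] [-3.14086014e+00  1.82018960e-04 -1.43496944e+00] 0.01349287549153659 [-0.59028388 -0.2136733  -3.4581803 ] [-4.62470560e-01  3.49849143e-01  1.40109607e+00  5.72292821e-04
  1.39014472e+00  9.72396267e-01]
row [-38.07, 8.06, -0.13] [-0.0007, 0.0001, -0.2045] | 9.3 1.6
```

The pin is gripped and lifted. Next I tilt the tool to look at the stud's robot-side face from close by.

```bash
python3 - <<'E'
from h import *
th=np.radians(19.5);u=np.array([np.cos(th),np.sin(th),0]);v=np.array([-u[1],u[0],0]);F=np.array([.5535,.1945,0])
o=ctrl.get_obs()
p=F-u*.12-v*.065;p[2]=.20
M=R.from_euler('xyz',[np.pi,0,th-np.pi/2])*R.from_rotvec([1.05,0,0])
row(p,M.as_euler('xyz'))
M=R.from_euler('xyz',[np.pi,0,th-np.pi/2])
row(p,M.as_euler('xyz'))
E
```

```text
row [-32.52, 2.83, 2.87] [1.0454, -0.1073, -0.1854] | 7.9 8.5
row [-32.52, 2.83, 2.87] [-0.0007, 0.0001, -0.2045] | 7.9 1.6
```

{"method": "play_rows", "body": {"steps": [[[-4,0.4,-0.5,0,0,-0.03,0],[-8,0.8,-0.5,0.1,-0.01,-0.05,0],[-12,1.2,-0.5,0.2,-0.02,-0.08,0],[-16,1.6,-0.5,0.31,-0.03,-0.1,0],[-20,2,0,0.42,-0.04,-0.12,0],[-24,2.4,0,0.53,-0.05,-0.14,0],[-28,2.8,0.5,0.64,-0.06,-0.15,0],[-32,2.8,1,0.75,-0.07,-0.16,0],[-32.5,2.8,2,0.86,-0.09,-0.18,0],[-32.5,2.8,2.8,0.97,-0.1,-0.185,0],[-32.5,2.8,2.8,1.045,-0.107,-0.185,0],[-32.5,2.8,2.8,1.045,-0.107,-0.185,0],[-32.5,2.8,2.8,1.045,-0.107,-0.185,0],[-32.5,2.8,2.8,1.045,-0.107,-0.185,0],[-32.5,2.8,2.8,1.045,-0.107,-0.185,0],[-32.5,2.8,2.8,1.045,-0.107,-0.185,0]]]}}

```text
time_s: 5.25
ee_pos: [0.4608, 0.0923, 0.1975]
eef_rot: [-2.096, 0.0, -1.234]
force: [0.2, 0.3, -2.0]
grip_width: 0.0137
```

```bash
python3 - <<'E'
from h import *
import pickle
c=cam('wrist','w3.png');pickle.dump(c,open('w3.pkl','wb'));o=ctrl.get_obs();print(o['ee_pos'],o['eef_rot'],o['grip_width'],o['time_s'],o['joint_vel'].round(3))
for z in(.07,.104,.124): print(proj(c,[.5535,.1945,z]))
E
```

```text
[0.46089061 0.09251146 0.19774922] [-2.09634118e+00  1.08815520e-03 -1.23279404e+00] 0.013577273820515476 5.3 [ 0.007 -0.009 -0.036 -0.165  0.007  0.173]
(np.float64(211.21384536375416), np.float64(240.70450635722594))
(np.float64(206.77062270162514), np.float64(217.40811847559382))
(np.float64(203.857638085472), np.float64(202.13496548023758))
```

View pics/w3.png

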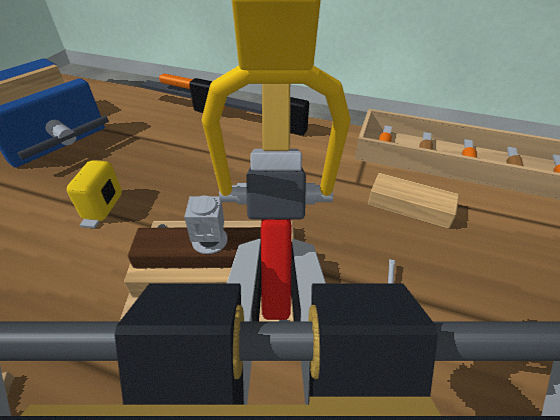

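The robot-side face of the stud, at about (204,225), shows a square opening. I zoom in on it to read the hole height and check for the chamfer.

```bash
python3 - <<'E'
import cv2
f=cv2.imread('pics/w3.png');g=cv2.resize(f[188:258,160:253],(797,600),interpolation=cv2.INTER_CUBIC);cv2.imwrite('pics/c3.png',g)
E
```

```text
(no output)
```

View pics/c3.png

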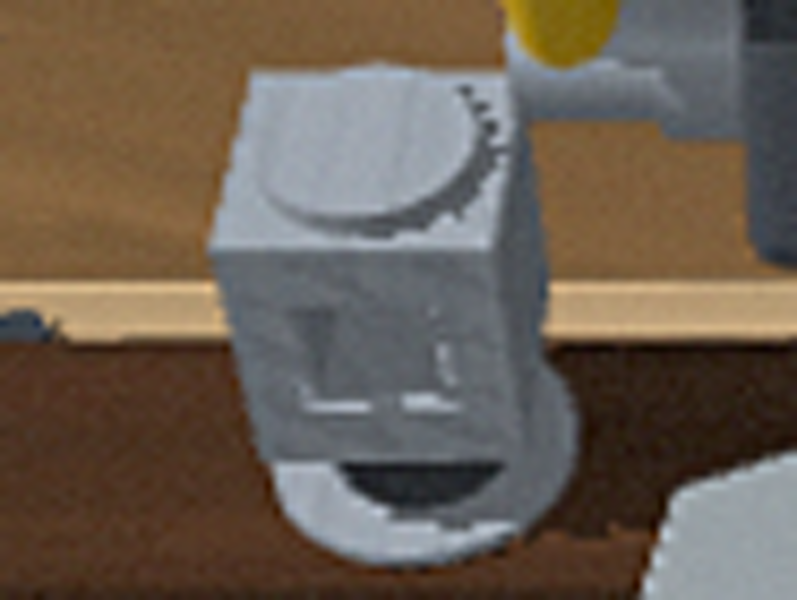

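```bash
python3 - <<'E'
from h import *
import pickle
c=pickle.load(open('w3.pkl','rb'));s=797/93
th=np.radians(19.5);u=np.array([np.cos(th),np.sin(th),0]);v=np.array([-u[1],u[0],0]);F=np.array([.5535,.1945,0])
def onface(x,y,dx=-.014):
    o,d=ray(c,160+x/s,188+y/s);t=(dx-(o-F)@u)/(d@u);p=o+t*d;return (p-F)@v,p[2]
for n,q in dict(topL=(212,250),topR=(490,250),botL=(270,460),botR=(520,462),hBL=(305,408),hBR=(455,408),hTL=(290,308),hTR=(437,308)).items(): print(n,np.round(onface(*q),4))
# top back corners at z=top
for n,q in dict(tfl=(212,250),tfr=(490,250),tbl=(250,72),tbr=(508,72)).items():
    P=onz(c,160+q[0]/s,188+q[1]/s,.121);print(n,P,(P-F)@u,(P-F)@v)
o=ctrl.get_obs();print(o['ee_pos'],o['eef_rot'])
print('pin front handle check'); 
E
```

```text
topL [0.016  0.1186]
topR [-0.0132  0.1185]
botL [0.0154 0.0848]
botR [-0.0127  0.0844]
hBL [0.0101 0.0936]
hBR [-0.0065  0.0936]
hTL [0.0092 0.1097]
hTR [-0.0065  0.1097]
tfl [0.53300222 0.20330262 0.121     ] -0.0163836820450376 0.015140011668279161
tfr [0.54258695 0.17603177 0.121     ] -0.01645191594837086 -0.01376606411137934
tbl [0.55875207 0.21321503 0.121     ] 0.01119802250278517 0.015888387192892015
tbr [0.56820062 0.18633876 0.121     ] 0.011133137260764248 -0.012600291930950153
[0.46089061 0.09251146 0.19774922] [-2.09634118e+00  1.08815520e-03 -1.23279404e+00]
pin front handle check
```

The opening's edges look bright on this robot-side face, which I take as the chamfer, so the push goes away from the robot, along +19.4°. The hole's centre comes out at about z = 0.1016 from both the hole edges and the head's top edge. I check the camera's lateral bias on the held handle, then plan the approach.

```bash
python3 - <<'E'
from h import *
import pickle
c=pickle.load(open('w3.pkl','rb'));o=ctrl.get_obs();R0=R.from_euler('xyz',o['eef_rot'])
for y in(.02,.01,0,-.01,-.02): print(y,np.round(proj(c,o['ee_pos']+R0.apply([0,y,-.0154-.012])),1))
f=c['frame'].astype(int);b,g,r=f[...,0],f[...,1],f[...,2];m=(r>90)&(g<60)&(b<60)
for v in(230,250,270,290,310): x=np.where(m[v,200:360])[0]+200;print(v,x.min(),x.max(),x.mean())
th=np.radians(19.4);u=np.array([np.cos(th),np.sin(th),0]);vv=np.array([-u[1],u[0],0]);F=np.array([.5535,.1945,0])
p=F-u*.175+vv*.0014;p[2]=.0862
M=[np.pi,0,th-np.pi/2]
row(p,M); p[2]=.19; row(p,M)
E
```

```text
0.02 [274.9 317.6]
0.01 [275.  298.3]
0 [275.  278.5]
-0.01 [275. 258.]
-0.02 [275.  236.9]
230 261 290 275.5
250 234 290 274.16129032258067
270 262 290 276.0
290 262 289 275.5
310 262 289 275.5
row [-6.67, 12.36, 0.94] [-1.0453, 0.0007, -0.0011] | 3.4 8.4
row [-6.68, 3.38, -4.26] [-1.0453, 0.0007, -0.0011] | 2.1 8.4
```

{"method": "play_rows", "body": {"steps": [[[-1,0.8,-1,-0.12,0,0,0],[-3,1.6,-2,-0.24,0,0,0],[-5,2.4,-3,-0.36,0,0,0],[-6.7,3.4,-4.3,-0.48,0,0,0],[-6.7,3.4,-4.3,-0.6,0,0,0],[-6.7,3.4,-4.3,-0.72,0,0,0],[-6.7,3.4,-4.3,-0.84,0,0,0],[-6.7,3.4,-4.3,-0.96,0,0,0],[-6.7,3.4,-4.3,-1.045,0,0,0],[-6.7,3.4,-4.3,-1.045,0,0,0],[-6.7,5.4,-3.1,-1.045,0,0,0],[-6.7,7.4,-2,-1.045,0,0,0],[-6.7,10,-0.5,-1.045,0,0,0],[-6.7,12.3,0.9,-1.045,0,0,0],[-6.7,12.3,0.9,-1.045,0,0,0],[-6.7,12.3,0.9,-1.045,0,0,0],[-6.7,12.3,0.9,-1.045,0,0,0],[-6.7,12.3,0.9,-1.045,0,0,0]]]}}

```text
time_s: 6.8
ee_pos: [0.3881, 0.1379, 0.0885]
eef_rot: [-3.138, 0.001, -1.233]
force: [0.2, 0.0, -2.6]
grip_width: 0.0137
```

```bash
python3 - <<'E'
from h import *
import pickle
c=cam('wrist','w4.png');pickle.dump(c,open('w4.pkl','wb'));o=ctrl.get_obs();print(o['ee_pos'],o['eef_rot'],o['force'],o['moment'],o['joint_vel'].round(3))
d=cam('side','s4.png');s=cam('scene','sc4.png');pickle.dump((d,s),open('s4.pkl','wb'))
th=np.radians(19.4);u=np.array([np.cos(th),np.sin(th),0]);vv=np.array([-u[1],u[0],0]);F=np.array([.5535,.1945,0])
q=o['ee_pos']-F;print('u',q@u,'v',q@vv)
x,y=map(int,proj(d,[.5,.18,.1]));D=cv2.resize(d['frame'][y-40:y+40,x-53:x+53],(400,300),interpolation=cv2.INTER_CUBIC)
x,y=map(int,proj(s,[.5,.18,.1]));S=cv2.resize(s['frame'][y-40:y+40,x-53:x+53],(400,300),interpolation=cv2.INTER_CUBIC)
W=cv2.resize(c['frame'],(400,300))
cv2.imwrite('pics/c4.png',np.vstack([np.hstack([D,S]),np.hstack([W,np.zeros_like(W)])]))
E
```

```text
[0.38817616 0.13787176 0.08853874] [-3.13759447e+00  6.54399388e-04 -1.23320526e+00] [ 0.01306598  0.24611237 -2.37082633] [-0.05818674  0.16071438 -0.0216953 ] [ 0.002  0.004 -0.003  0.001 -0.001 -0.   ]
u -0.17474689734684762 v 0.0015011145157325133
```

View pics/c4.png

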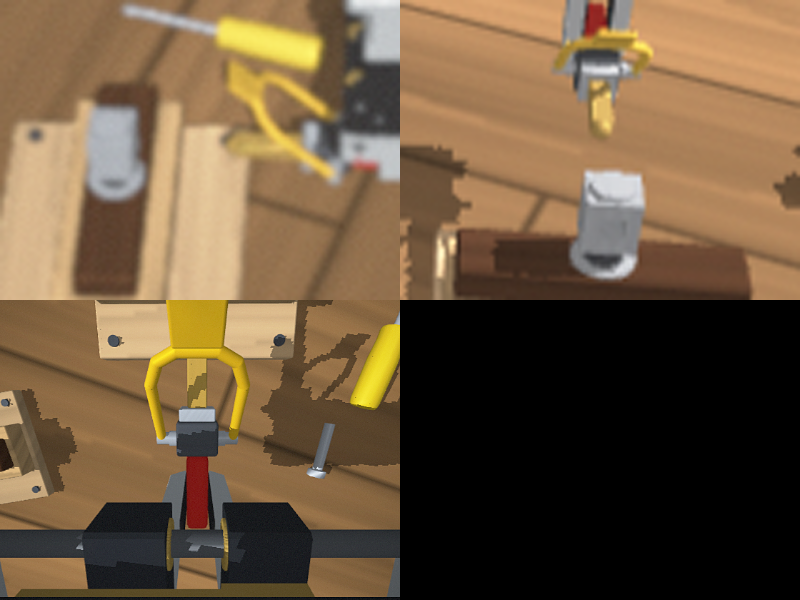

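The tip is lined up with the stud, the stud hole is ahead of it, and the ring is open and clear. I close the gap and settle the height.

{"method": "play_rows", "body": {"steps": [[[0,-1.5,0.23,0,0,0,0],[0,-3,0.23,0,0,0,0],[0,-4.5,0.23,0,0,0,0],[0,-4.8,0.23,0,0,0,0],[0,-4.8,0.23,0,0,0,0],[0,-4.8,0.23,0,0,0,0]]]}}

```text
time_s: 7.45
ee_pos: [0.4328, 0.1536, 0.0862]
eef_rot: [-3.138, 0.001, -1.233]
force: [-1.0, -0.2, -2.4]
grip_width: 0.0137
```

{"method": "play_rows", "body": {"steps": [[[0,-0.15,0,0,0,0,0],[0,-0.3,0,0,0,0,0],[0,-0.45,0,0,0,0,0],[0,-0.6,0,0,0,0,0],[0,-0.75,0,0,0,0,0],[0,-0.9,0,0,0,0,0],[0,-0.9,0,0,0,0,0]]]}}

```text
time_s: 8.03
ee_pos: [0.4415, 0.1567, 0.0862]
eef_rot: [-3.138, 0.001, -1.233]
force: [-0.1, -0.2, -2.4]
grip_width: 0.0136
```

{"method": "play_rows", "body": {"steps": [[[0,-0.15,0,0,0,0,0],[0,-0.3,0,0,0,0,0],[0,-0.45,0,0,0,0,0],[0,-0.6,0,0,0,0,0],[0,-0.75,0,0,0,0,0],[0,-0.9,0,0,0,0,0],[0,-0.9,0,0,0,0,0]]]}}

```text
time_s: 8.62
ee_pos: [0.4503, 0.1597, 0.0862]
eef_rot: [-3.138, 0.001, -1.233]
force: [-0.2, 0.2, -3.2]
grip_width: 0.0138
```

{"method": "play_rows", "body": {"steps": [[[0,-0.2,0,0,0,0,0],[0,-0.4,0,0,0,0,0],[0,-0.6,0,0,0,0,0],[0,-0.8,0,0,0,0,0],[0,-1,0,0,0,0,0],[0,-1.2,0,0,0,0,0],[0,-1.4,0,0,0,0,0],[0,-1.4,0,0,0,0,0]]]}}

```text
time_s: 9.28
ee_pos: [0.4638, 0.1645, 0.0863]
eef_rot: [-3.138, 0.001, -1.233]
force: [1.2, -0.9, -1.4]
grip_width: 0.0134
```

{"method": "play_rows", "body": {"steps": [[[0,-0.2,0,0,0,0,0],[0,-0.4,0,0,0,0,0],[0,-0.6,0,0,0,0,0],[0,-0.8,0,0,0,0,0],[0,-1,0,0,0,0,0],[0,-1.2,0,0,0,0,0],[0,-1.4,0,0,0,0,0],[0,-1.6,0,0,0,0,0],[0,-1.75,0,0,0,0,0],[0,-1.75,0,0,0,0,0]]]}}

```text
time_s: 10.12
ee_pos: [0.4805, 0.1703, 0.0863]
eef_rot: [-3.138, 0.001, -1.233]
force: [-0.0, 0.4, -2.3]
grip_width: 0.0137
```

Moved freely again, with no resistance. About 4 to 5 mm remain, so I go in 1 mm steps and watch the force.

{"method": "play_rows", "body": {"steps": [[[0,-0.1,0,0,0,0,0],[0,-0.2,0,0,0,0,0],[0,-0.3,0,0,0,0,0],[0,-0.4,0,0,0,0,0],[0,-0.4,0,0,0,0,0]]]}}

```text
time_s: 10.53
ee_pos: [0.4845, 0.1717, 0.0864]
eef_rot: [-3.138, 0.001, -1.233]
force: [0.5, 0.3, -2.8]
grip_width: 0.0138
```

{"method": "play_rows", "body": {"steps": [[[0,-0.08,0,0,0,0,0],[0,-0.08,0,0,0,0,0],[0,-0.08,0,0,0,0,0]]]}}

```text
time_s: 10.78
ee_pos: [0.4853, 0.172, 0.0864]
eef_rot: [-3.138, 0.001, -1.233]
force: [-0.6, 0.6, -2.5]
grip_width: 0.0135
```

{"method": "play_rows", "body": {"steps": [[[0,-0.07,0,0,0,0,0],[0,-0.15,0,0,0,0,0],[0,-0.15,0,0,0,0,0]]]}}

```text
time_s: 11.03
ee_pos: [0.4865, 0.1724, 0.0862]
eef_rot: [-3.139, 0.001, -1.233]
force: [-2.4, -0.6, -1.9]
grip_width: 0.0136
```

{"method": "play_rows", "body": {"steps": [[[0,-0.07,0,0,0,0,0],[0,-0.12,0,0,0,0,0],[0,-0.12,0,0,0,0,0]]]}}

```text
time_s: 11.28
ee_pos: [0.4865, 0.1724, 0.086]
eef_rot: [3.141, 0.001, -1.233]
force: [-9.7, -3.7, 1.6]
grip_width: 0.0139
```

Contact: about 10 N back along the axis and the tool stopped, so the collar seems home. I relax the push by 1 mm and look before letting go.

{"method": "play_rows", "body": {"steps": [[[0,0.05,0,0,0,0,0],[0,0.05,0,0,0,0,0]]]}}

```text
time_s: 11.45
ee_pos: [0.4861, 0.1723, 0.086]
eef_rot: [3.142, 0.001, -1.233]
force: [0.1, 0.0, -2.0]
grip_width: 0.0139
```

```bash
python3 - <<'E'
from h import *
import pickle
o=ctrl.get_obs();print(o['ee_pos'],o['eef_rot'],o['force'])
c=cam('wrist');d=cam('side');s=cam('scene');pickle.dump((c,d,s),open('s5.pkl','wb'))
x,y=map(int,proj(d,[.53,.19,.1]));D=cv2.resize(d['frame'][y-40:y+40,x-53:x+53],(400,300),interpolation=cv2.INTER_CUBIC)
x,y=map(int,proj(s,[.55,.19,.1]));S=cv2.resize(s['frame'][y-40:y+40,x-53:x+53],(400,300),interpolation=cv2.INTER_CUBIC)
W=cv2.resize(c['frame'],(400,300));W2=cv2.resize(c['frame'][0:210,140:420],(400,300))
cv2.imwrite('pics/c5.png',np.vstack([np.hstack([D,S]),np.hstack([W,W2])]))
E
```

```text
[0.48606103 0.17227695 0.08598403] [ 3.14154544e+00  7.70787366e-04 -1.23303581e+00] [ 0.08253368  0.04957458 -1.97650965]
```

View pics/c5.png

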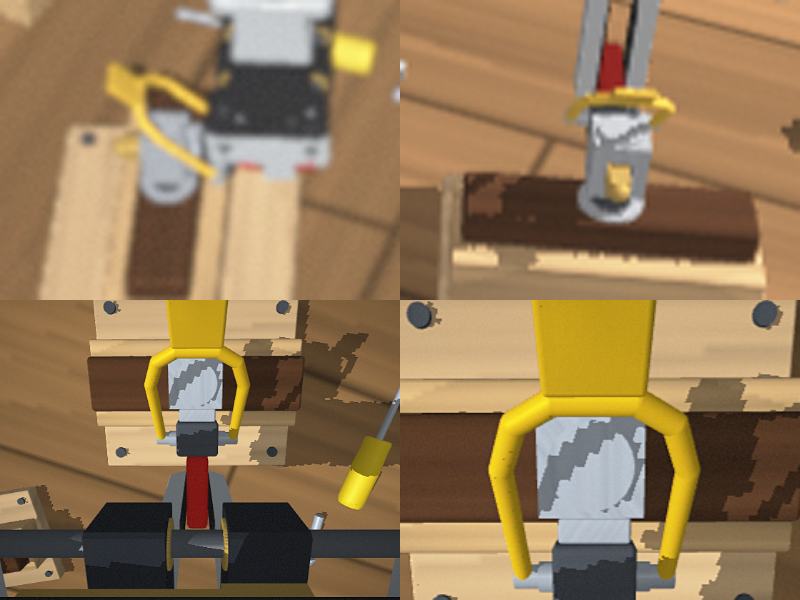

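In the wrist view the collar sits against the stud, and in the scene view the brass tip stands out of the far face at about (620,180) with the ring still open. I release and lift straight up.

{"method": "play_rows", "body": {"steps": [[[0,0,0,0,0,0,0.15],[0,0,0,0,0,0,0.25],[0,0,0,0,0,0,0.35],[0,0,0,0,0,0,0.45],[0,0,0,0,0,0,0.45],[0,0,0,0,0,0,0.45],[0,0,0,0,0,0,0.45],[0,0,-1.5,0,0,0,0.45],[0,0,-3,0,0,0,0.45],[0,0,-6,0,0,0,0.45],[0,0,-10,0,0,0,0.45],[0,0,-13,0,0,0,0.3],[0,0,-14,0,0,0,0.1],[0,0,-14,0,0,0,0],[0,0,-14,0,0,0,0],[0,0,-14,0,0,0,0],[0,0,-14,0,0,0,0]]]}}

```text
time_s: 13.02
ee_pos: [0.4857, 0.1721, 0.2243]
eef_rot: [3.139, 0.001, -1.233]
force: [0.7, -0.0, -0.8]
grip_width: 0.0054
```

```bash
python3 - <<'E'
from h import *
import pickle
o=ctrl.get_obs();print(o['ee_pos'],o['eef_rot'],o['force'],o['grip_width'])
c=cam('wrist','w6.png');d=cam('side');s=cam('scene');pickle.dump((c,d,s),open('s6.pkl','wb'))
x,y=map(int,proj(d,[.53,.19,.1]));D=cv2.resize(d['frame'][y-40:y+40,x-53:x+53],(400,300),interpolation=cv2.INTER_CUBIC)
x2,y2=map(int,proj(s,[.55,.19,.1]));S=cv2.resize(s['frame'][y2-40:y2+40,x2-53:x2+53],(400,300),interpolation=cv2.INTER_CUBIC)
print(x,y,x2,y2)
W=cv2.resize(c['frame'],(400,300));W2=cv2.resize(c['frame'][60:270,140:420],(400,300))
cv2.imwrite('pics/c6.png',np.vstack([np.hstack([D,S]),np.hstack([W,W2])]))
E
```

```text
[0.48572879 0.17205523 0.22428569] [ 3.13904111e+00  9.32183484e-04 -1.23301492e+00] [ 0.74639862 -0.02880977 -0.75500683] 0.0053523555184112346
241 255 352 222
```

View pics/c6.png

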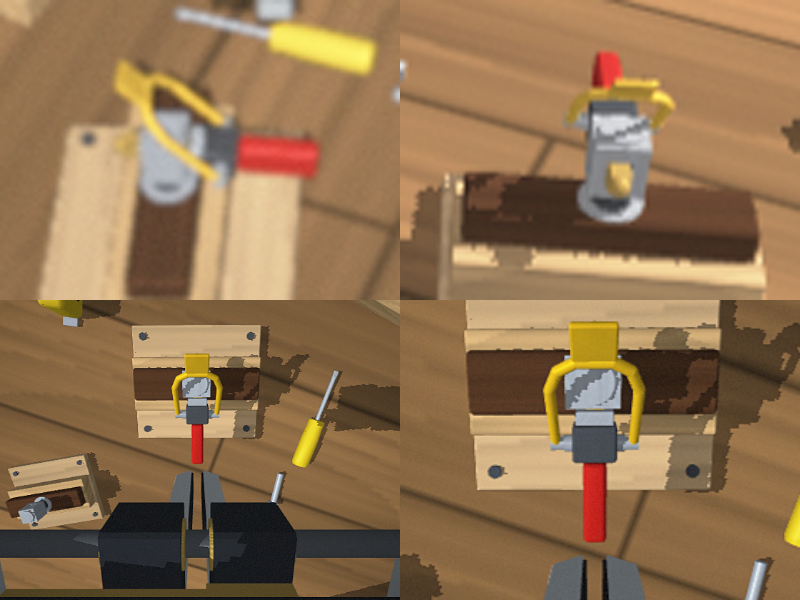

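The pin stays in place: collar against the stud, brass tip out of the far face, ring open with its tab at wrist pixel ~(276,88). I work out the ring angle next.

```bash
python3 - <<'E'
from h import *
import pickle
from scipy.optimize import brentq
c,d,s=pickle.load(open('s6.pkl','rb'))
th=np.radians(19.4);u=np.array([np.cos(th),np.sin(th),0]);v=np.array([-u[1],u[0],0]);F=np.array([.5535,.1945,0])
f=c['frame'][60:200,230:330].astype(int);b,g,r=f[...,0],f[...,1],f[...,2];m=((r>120)&(g>100)&(b<70))
col=np.where(m[:,40:55].all(1))[0]+60;print('tab rows',col.min(),col.max(), [ (k+60,np.where(m[k])[0].min()+230,np.where(m[k])[0].max()+230) for k in range(14,110,8) if m[k].any()])
P0=F-u*.0331+v*.0015;P0[2]=.1005
for nm,row_,rr in(('tabend',col.min()-.5,.093),('bow in',col.max()+.5,.065)):
    g=lambda e:proj(c,P0+rr*(np.cos(e)*u+np.array([0,0,np.sin(e)])))[1]-row_
    print(nm,[ (round(e,2),round(g(e),1)) for e in np.arange(.3,1.3,.1)])
t=tri([ray(d,241-53+130/3.774,255-40+78/3.75),ray(s,352-53+240/3.774,222-40+86/3.75),ray(c,276.5,90)])
q=t-P0;print('tab',t,'u',q@u,'v',q@v,'z',q[2],'r',np.hypot(q@u,q[2]),'e',np.arctan2(q[2],q@u))
# pin handle in wrist: droop/yaw
A,B,a=handle(c,.113)
for n,X in(('front',A),('rear',B)): print(n,(X-F)@u,(X-F)@v)
E
```

```text
tab rows 75 107 [(82, np.int64(258), np.int64(291)), (90, np.int64(259), np.int64(292)), (98, np.int64(259), np.int64(291)), (106, np.int64(247), np.int64(303)), (114, np.int64(243), np.int64(307)), (122, np.int64(240), np.int64(310)), (130, np.int64(241), np.int64(309)), (138, np.int64(242), np.int64(308)), (146, np.int64(244), np.int64(314)), (154, np.int64(245), np.int64(307))]
tabend [(np.float64(0.3), np.float64(-37.0)), (np.float64(0.4), np.float64(-34.8)), (np.float64(0.5), np.float64(-30.8)), (np.float64(0.6), np.float64(-25.2)), (np.float64(0.7), np.float64(-17.8)), (np.float64(0.8), np.float64(-8.6)), (np.float64(0.9), np.float64(2.3)), (np.float64(1.0), np.float64(14.7)), (np.float64(1.1), np.float64(28.5)), (np.float64(1.2), np.float64(43.3))]
bow in [(np.float64(0.3), np.float64(-28.8)), (np.float64(0.4), np.float64(-26.4)), (np.float64(0.5), np.float64(-23.1)), (np.float64(0.6), np.float64(-18.7)), (np.float64(0.7), np.float64(-13.4)), (np.float64(0.8), np.float64(-7.1)), (np.float64(0.9), np.float64(0.1)), (np.float64(1.0), np.float64(8.2)), (np.float64(1.1), np.float64(16.9)), (np.float64(1.2), np.float64(26.1))]
tab [0.56977261 0.20311306 0.16337399] u 0.05130961680195217 v 0.0012189039224130877 z 0.06287398687223841 r 0.08115303445696642 e 0.8863327216747576
[ 68 174  17  56 838]
front [0.51228397 0.18090128 0.113     ] rear [0.467092  0.1650859 0.113    ] 0.04787944116970835 19.288001005021695
front -0.04339285632208098 0.0008637368768513569
rear -0.09127220601689318 0.0009573292133492529
```

{"method": "play_rows", "body": {"steps": [[[0,-2,1,0,0,0,0],[0,-4,3,0,0,0,0],[0,-5.1,5,0,0,0,0],[0,-5.1,6,0,0,0,0],[0,-5.1,6,0,0,0,0],[0,-5.1,6,0,0,0,0],[0,-5.1,6,0,0,0,0]]]}}

```text
time_s: 13.75
ee_pos: [0.534, 0.189, 0.1664]
eef_rot: [-3.141, 0.001, -1.233]
force: [0.6, -0.0, 0.8]
grip_width: 0.0004
```

```bash
cat >> h.py <<'E'
th=np.radians(19.4);u=np.array([np.cos(th),np.sin(th),0]);v=np.array([-u[1],u[0],0]);F=np.array([.5535,.1945,0])
def where():
    o=ctrl.get_obs();q=o['ee_pos']-F;print('u %.4f v %.4f z %.4f'%(q@u,q@v,o['ee_pos'][2]),'fu %.2f fz %.2f'%(o['force']@u,o['force'][2]),o['eef_rot'].round(4),o['grip_width'],o['time_s']);return q@u,o['ee_pos'][2]
E
python3 - <<'E'
from h import *
U,Z=where()
for a,b in((.008,.1637),(.0199,.1545),(.0312,.1423),(.0405,.1278),(.0463,.1113),(.048,.1)): print(round((U-a)*100,2),round((Z-b)*100,2))
E
```

```text
u -0.0202 v 0.0013 z 0.1664 fu 0.52 fz 0.80 [-3.1413e+00  8.0000e-04 -1.2330e+00] 0.00044477261270597717 13.75
-2.82 0.27
-4.01 1.19
-5.14 2.41
-6.07 3.86
-6.65 5.51
-6.82 6.64
```

{"method": "play_rows", "body": {"steps": [[[0,-1,0.2,0,0,0,0],[0,-2,0.27,0,0,0,0],[0,-2.5,0.27,0,0,0,0],[0,-2.8,0.27,0,0,0,0],[0,-3.1,0.5,0,0,0,0],[0,-3.4,0.7,0,0,0,0],[0,-3.7,0.95,0,0,0,0],[0,-4,1.2,0,0,0,0],[0,-4.3,1.5,0,0,0,0],[0,-4.6,1.8,0,0,0,0],[0,-4.85,2.1,0,0,0,0],[0,-5.15,2.4,0,0,0,0],[0,-5.15,2.4,0,0,0,0]]]}}

```text
time_s: 14.83
ee_pos: [0.5827, 0.2062, 0.1415]
eef_rot: [3.141, 0.001, -1.233]
force: [-0.9, -0.6, -0.3]
grip_width: 0.0004
```

```bash
python3 - <<'E'
from h import *
import pickle
where()
c=cam('wrist');d=cam('side');s=cam('scene');pickle.dump((c,d,s),open('s7.pkl','wb'))
x,y=map(int,proj(d,[.56,.2,.1]));D=cv2.resize(d['frame'][y-40:y+40,x-53:x+53],(400,300),interpolation=cv2.INTER_CUBIC)
x2,y2=map(int,proj(s,[.56,.2,.1]));S=cv2.resize(s['frame'][y2-40:y2+40,x2-53:x2+53],(400,300),interpolation=cv2.INTER_CUBIC)
W=cv2.resize(c['frame'],(400,300));W2=cv2.resize(c['frame'][140:350,140:420],(400,300))
cv2.imwrite('pics/c7.png',np.vstack([np.hstack([D,S]),np.hstack([W,W2])]))
E
```

```text
u 0.0314 v 0.0013 z 0.1415 fu -1.07 fz -0.28 [ 3.1408e+00  8.0000e-04 -1.2330e+00] 0.0003658482359300406 14.8333
```

View pics/c7.png

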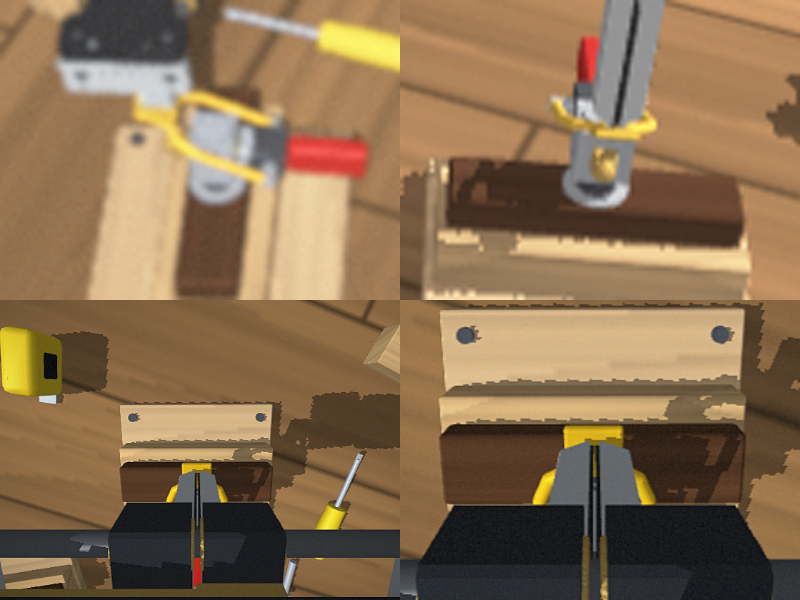

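The ring has swung over the stud and the fingers rest on its tab, which is at about (150,105) in the side crop. I continue along the arc to just above the nose.

{"method": "play_rows", "body": {"steps": [[[0,-0.25,0.35,0,0,0,0],[0,-0.5,0.7,0,0,0,0],[0,-0.7,1.05,0,0,0,0],[0,-0.95,1.4,0,0,0,0],[0,-1.1,1.7,0,0,0,0],[0,-1.25,2,0,0,0,0],[0,-1.4,2.3,0,0,0,0],[0,-1.55,2.6,0,0,0,0],[0,-1.55,2.6,0,0,0,0]]]}}

```text
time_s: 15.73
ee_pos: [0.5972, 0.2113, 0.1157]
eef_rot: [3.141, 0.001, -1.233]
force: [-0.4, 0.3, 0.1]
grip_width: 0.0004
```

{"method": "play_rows", "body": {"steps": [[[0,-0.1,0.1,0,0,0,0],[0,-0.1,0.2,0,0,0,0],[0,-0.1,0.3,0,0,0,0],[0,-0.1,0.4,0,0,0,0],[0,-0.1,0.4,0,0,0,0]]]}}

```text
time_s: 16.15
ee_pos: [0.5981, 0.2116, 0.1116]
eef_rot: [3.141, 0.001, -1.233]
force: [-0.7, -0.9, 1.2]
grip_width: 0.0005
```

{"method": "play_rows", "body": {"steps": [[[0,0,0.1,0,0,0,0],[0,0,0.2,0,0,0,0],[0,0,0.2,0,0,0,0]]]}}

```text
time_s: 16.4
ee_pos: [0.5982, 0.2116, 0.1096]
eef_rot: [3.142, 0.001, -1.233]
force: [0.0, 0.4, 2.4]
grip_width: 0.0002
```

{"method": "play_rows", "body": {"steps": [[[0,0,0.1,0,0,0,0],[0,0,0.2,0,0,0,0],[0,0,0.2,0,0,0,0]]]}}

```text
time_s: 16.65
ee_pos: [0.5984, 0.2117, 0.1078]
eef_rot: [-3.141, 0.001, -1.233]
force: [2.5, 0.4, 3.6]
grip_width: 0.0004
```

Resistance is building, 3.6 N. Continuing slowly.

{"method": "play_rows", "body": {"steps": [[[0,0,0.1,0,0,0,0],[0,0,0.2,0,0,0,0],[0,0,0.2,0,0,0,0]]]}}

```text
time_s: 16.9
ee_pos: [0.5983, 0.2117, 0.1055]
eef_rot: [-3.141, 0.001, -1.233]
force: [1.2, -0.1, 2.8]
grip_width: 0.0005
```

{"method": "play_rows", "body": {"steps": [[[0,0,0.1,0,0,0,0],[0,0,0.2,0,0,0,0],[0,0,0.2,0,0,0,0]]]}}

```text
time_s: 17.15
ee_pos: [0.5978, 0.2115, 0.1027]
eef_rot: [3.14, 0.001, -1.233]
force: [-0.3, 0.1, 0.1]
grip_width: 0.0004
```

Force fell to zero at the level of the axis, which fits a snap. I follow it down gently to check the stop.

{"method": "play_rows", "body": {"steps": [[[0,0,0.15,0,0,0,0],[0,0,0.3,0,0,0,0],[0,0,0.45,0,0,0,0],[0,0,0.6,0,0,0,0],[0,0,0.6,0,0,0,0]]]}}

```text
time_s: 17.57
ee_pos: [0.5976, 0.2115, 0.0963]
eef_rot: [3.14, 0.001, -1.233]
force: [-0.1, 0.0, 0.8]
grip_width: 0.0006
```

{"method": "play_rows", "body": {"steps": [[[0,0,0.15,0,0,0,0],[0,0,0.3,0,0,0,0],[0,0,0.4,0,0,0,0],[0,0,0.4,0,0,0,0]]]}}

```text
time_s: 17.9
ee_pos: [0.5975, 0.2115, 0.0919]
eef_rot: [3.139, 0.001, -1.233]
force: [0.6, 0.5, 0.2]
grip_width: 0.0002
```

{"method": "play_rows", "body": {"steps": [[[0,0,0.1,0,0,0,0],[0,0,0.2,0,0,0,0],[0,0,0.3,0,0,0,0],[0,0,0.3,0,0,0,0]]]}}

```text
time_s: 18.23
ee_pos: [0.5974, 0.2114, 0.0888]
eef_rot: [3.139, 0.001, -1.233]
force: [0.2, 0.1, 0.5]
grip_width: 0.0005
```

{"method": "play_rows", "body": {"steps": [[[0,0,0.1,0,0,0,0],[0,0,0.2,0,0,0,0],[0,0,0.2,0,0,0,0]]]}}

```text
time_s: 18.48
ee_pos: [0.5975, 0.2114, 0.0868]
eef_rot: [3.139, 0.001, -1.233]
force: [0.1, -0.6, 2.6]
grip_width: 0.0
```

Light contact of 2.6 N at the height expected for the stop. I back off straight up and forward, well clear, and check.

{"method": "play_rows", "body": {"steps": [[[0,0,-0.5,0,0,0,0],[0,0,-2,0,0,0,0],[0,0,-5,0,0,0,0],[0,0,-9,0,0,0,0],[0,4,-12,0,0,0,0],[0,8,-14,0,0,0,0],[0,12,-14,0,0,0,0],[0,12,-14,0,0,0,0],[0,12,-14,0,0,0,0],[0,12,-14,0,0,0,0],[0,12,-14,0,0,0,0]]]}}

```text
time_s: 19.4
ee_pos: [0.4856, 0.1719, 0.2269]
eef_rot: [3.139, 0.001, -1.233]
force: [1.0, -0.3, 0.0]
grip_width: 0.0001
```

```bash
python3 - <<'E'
from h import *
import pickle
where()
c=cam('wrist');d=cam('side');s=cam('scene');pickle.dump((c,d,s),open('s8.pkl','wb'))
x,y=map(int,proj(d,[.56,.2,.1]));D=cv2.resize(d['frame'][y-30:y+30,x-40:x+40],(400,300),interpolation=cv2.INTER_CUBIC)
x2,y2=map(int,proj(s,[.56,.2,.1]));S=cv2.resize(s['frame'][y2-30:y2+30,x2-40:x2+40],(400,300),interpolation=cv2.INTER_CUBIC)
W=cv2.resize(s['frame'],(400,300));W2=cv2.resize(c['frame'][60:270,140:420],(400,300))
cv2.imwrite('pics/c8.png',np.vstack([np.hstack([D,S]),np.hstack([W,W2])]))
P0=F-u*.0331+v*.0013;P0[2]=.1005
f=c['frame'][40:200].astype(int);b,g,r=f[...,0],f[...,1],f[...,2];m=((r>120)&(g>100)&(b<70))
k=int(proj(c,P0+.08*u)[0]);col=np.where(m[:,k-4:k+5].all(1))[0]+40;print('tab rows',col.min(),col.max(),k)
for e in(-.2,-.15,-.1,-.05,0,.1): print(e,[round(proj(c,P0+rr*(np.cos(e)*u+np.array([0,0,np.sin(e)])))[1],1) for rr in(.095,.065)])
A,B,a=handle(c,.112)
for n,X in(('front',A),('rear',B)): print(n,(X-F)@u,(X-F)@v)
f=s['frame'][y2-30:y2+30,x2-40:x2+40].astype(int);b,g,r=f[...,0],f[...,1],f[...,2];m=((r>150)&(g>110)&(b<60)).astype(np.uint8)
k,l,st,ce=cv2.connectedComponentsWithStats(m);i=1+st[1:,4].argmax();print('scene yellow',ce[i]+[x2-40,y2-30],st[i])
for e in(-.2,-.1,0,.1): print(e,np.round(proj(s,P0+.092*(np.cos(e)*u+np.array([0,0,np.sin(e)]))),1),np.round(proj(d,P0+.092*(np.cos(e)*u+np.array([0,0,np.sin(e)]))),1))
print(x2,y2,x,y)
E
```

```text
u -0.0715 v 0.0013 z 0.2269 fu 0.84 fz 0.03 [ 3.1391e+00  9.0000e-04 -1.2331e+00] 0.00010894130007647998 19.4
tab rows 47 136 275
-0.2 [np.float64(44.5), np.float64(81.0)]
-0.15 [np.float64(42.3), np.float64(79.8)]
-0.1 [np.float64(40.3), np.float64(78.9)]
-0.05 [np.float64(38.6), np.float64(78.2)]
0 [np.float64(37.1), np.float64(77.6)]
0.1 [np.float64(35.1), np.float64(77.2)]
[ 68 174  16  55 822]
front [0.51163882 0.1806929  0.112     ] rear [0.4667622  0.16491728 0.112     ] 0.0475687015784313 19.36826788492302
front -0.044070592203935145 0.0008814905754361424
rear -0.09163928648705114 0.0009078355426957173
scene yellow [343.66666667 225.19047619] [27 24  3 11 21]
-0.2 [355.4 249.1] [208.2 258.8]
-0.1 [356.1 246. ] [207.3 256.3]
0 [356.7 242.6] [206.7 253.7]
0.1 [357.4 238.8] [206.5 251.2]
356 226 228 255
```

View pics/c8.png

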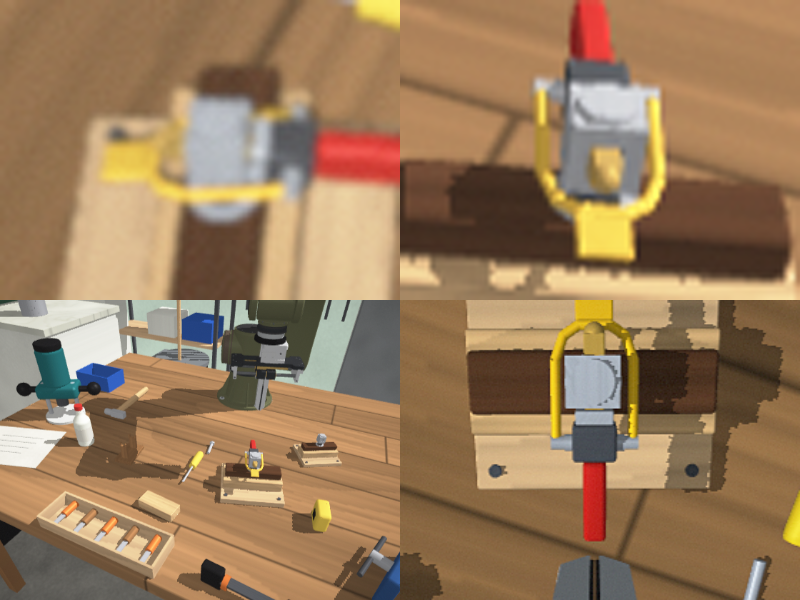

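The last view shows the ring locked. The tab hangs below the brass nose (scene crop (605,230)), the collar sits against the stud, and the bystanders are where they were. The tab's end at scene row ~248 matches the prediction for the stop (249 at an elevation of -0.2 rad). Handing in.

```bash
python3 - <<'E'
from h import *
print(ctrl.hand_in())
E
```

```text
the job is handed in; nothing more can be done
None
```

I took the red-handled pin from its rack and pushed it through the stud of the larger fixture until the collar met the near face. I then swung the yellow ring over the stud, snapped it under the nose, backed the arm off and handed the job in at about 19.5 s. The hand-in gives no verdict.

- **Insertion:** the hole's centre measured about 101.6 mm above the table. The pin slid in without measurable resistance until the tool stopped against about 10 N.
- **Snap:** I felt up to about 4 N of resistance, then nothing as the ring passed the axis. I met light contact of 2.6 N where the stop should be.
- **Last checks:** by the handle, the pin's tip is about 34 mm beyond the stud's axis. The pin is about 1 mm off centre sideways and within 0.1° of the fixture's x in the horizontal plane.
- **Ring angle:** the tab's end in the last pictures matches the stop position, which puts the joint near 0. The wrist view read slightly past the stop, probably from pin droop, which I did not measure.
- **Push direction:** I judged it from the bright edges of the hole on the robot's side, taking them for the chamfer. I did not check it any other way.
- **Bystanders:** they look unmoved in the last picture, but I did not measure them.
- **Disagreement:** the first far-camera estimate of the handle was about 10 mm off the wrist camera's. I went with the wrist camera, and the grasp fitted.

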